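# Vent the pressure cooker, then pinch its lid catches and hold the lid clear

## Robot

A 6-joint arm with a two-finger parallel gripper is mounted at the origin on the work surface. World frame = base frame: x ahead of the robot, y to its left, z up, the work surface at z = 0. Lengths are in m, angles in rad, forces in N, time in s.
With the tool pointing down it reaches from about 0.25 to 0.775 m from the base axis. Payload 4 kg.
Tool frame: the origin (TCP) lies between the finger pads; the fingertips stand 14 mm ahead of it and the grasp point (between the pads) lies 5 mm behind it; z points along the fingers, y is the direction in which the jaws open and shut (so a half turn about z gives the same grasp; the last joint's range is limited). The gripper opens to 94 mm and grips with 3 to 60 N. Pads are 16 mm wide; open, the fingers measure 119 mm over their backs; the gripper's body (75 mm by 177 mm) begins 78 mm behind the grasp point.
Start: joints at [-0.103, 0.087, 1.371, -0, 1.684, -0.103], TCP at [0.55, -0, 0.22] pointing down, gripper open.
Joint ranges: [-3.1, 3.1], [-0.76, 2.03], [0.27, 2.55], [-1.08, 4.22], [0.17, 2.65], [-2.57, 2.57]. Speed limits (rad/s): [2.79, 2.79, 3.14, 3.14, 3.14, 3.14].

## Interface

Orientations are given as [roll, pitch, yaw] about the fixed x, y, z axes, in that order (R = Rz(yaw) Ry(pitch) Rx(roll)).
In Python, from bench import robot, cams, spotter gives the robot as it stands.
- The arm moves only by the shell command python3 -m inch 'ROWS'. ROWS is JSON, a list of rows, each an object of numbers: "grip": the opening, from 0 (shut) to 1 (fully open); "dx", "dy", "dz": the shift along the tool's x, y, z in units of 25 mm (1.0 is 25 mm); "rx", "ry", "rz": the turn, a rotation vector about the tool's x, y, z in units of 5 degrees (1.0 is 5 degrees). A call has 1 to 12 rows; each row shifts and turns the pose as measured when the row begins, along the tool's axes as they then stand; what a row does not reach is not made up. A row lasts 1/8 s, in which the tool goes at most 62.5 mm and 10.7 degrees, less where a joint would pass 70% of its speed; a pose out of reach is approached as far as the arm can. A call is refused whole if a number of a shift passes 1 or a number of a turn 1, either way. A call with a gripper value outside its range is refused whole. The fingers move at their own pace and stop on an object; the grip force is fixed at half the most. Time passes only in rows, so rows that do not move let the fingers close. It gives the time, the measured TCP pose, the force and the opening at its end, in the units of the state.
- robot.get_obs(): the state, without advancing time (a new reading comes with each control period).
- cams.snapshot(name): name is "scene" or "side" or "wrist"; returns a dict with "frame" (400x640x3 uint8, red, green, blue), "intrinsics" (3x3 intrinsics, pixels), "eye" and "orientation" of the camera in the world. Camera axes: x right, y up, looking along -z (the intrinsics and any distortion apply to the point x, -y, -z); pixel columns grow to the right and rows downward; lengths in m; the calibration is good to about 2 mm. A picture is of the moment at which its call begins. There is no depth.
- robot.close_job(): hands the job in, once; it reports no verdict.
Trained networks look in a picture, given as the dict that the camera call returned (one of the last four; its "shot" number tells which), for a name from the list of things; names that differ only in an ending like _2 or _b are one class to them, and where a whole thing is asked for, a point or a joint stands for the part that bears it (a point fixed in the world has none). Each returns a list of dicts, best first, with "score" (0 to 1); they miss things now and then, are a little off and sometimes report something else, mostly with a low value. They report only what shows in the picture. A call takes as long as a camera call.
- spotter.regions_of(picture, query): "pixels" (400x640 bool, what is visible of it) and "extent" ([left, top, right, bottom] in pixels, round what is visible of it).
- spotter.place_of(picture, query): "pixel" ([column, row] in pixels: a listed point, or the origin of a listed thing).
The state is a dict: "time": time; "joint_positions": joint angles; "qvel": joint speeds; "joint_torque": joint torques, N m; "tool_pos": TCP position; "ee_rot": TCP orientation; "wrist_force": force on the tool from outside, world axes, zero at the start; "wrist_torque": the same for the moment, N m; "width": finger opening in m.
Only numpy, scipy, OpenCV 4.12 (cv2) and the standard library are available. Lean on these libraries where they do the work, as an engineer would, in place of code of your own. Each camera call takes 0.05 s, during which the arm holds its last target.

## Task

Open the pressure cooker on the blue trivet. First let off the last of the pressure: squeeze the red lever fully in against the long handle, keep it squeezed for about two seconds and let it spring back. Then pinch the two orange catches on the lid together so that the jaws let go of the rim, lift the lid straight up, level, and finish still holding it by its catches, at rest about 10 cm above the pot so that it drips back in; leave the katoris, the salt shaker and the tiffin carrier as they stand.

Things in the scene. Friction and masses are not known exactly. Their poses are not given: they have to be found in the camera images.
- cooker: steel pressure cooker on a round blue trivet (196 mm across, 8 thick), neither moves. Origin on the table under the pot's axis. Rim 180 mm across, 122 mm above the table. Black long handle along the cooker's -x, 102 to 255 mm off the axis, 26 mm wide and tall, its middle 98 mm up; short helper handle at +x. The lid's catches face +y and -y
- vent_squeeze (a point): point on the cooker 175 mm off the axis along -x, 98 mm up, midway over handle and lever once fully squeezed; axes as the cooker's, squeeze along y. From here the handle's plain side is at y = -19 mm, the lever's outer face at +33 mm when out and +19 mm when fully in (52 and 38 mm over both). Free air below and to both sides
- vent_lever (a joint): angle of the red vent lever (100 mm long, 9 thick, 20 tall) along the +y side of the long handle, hinged on an upright pin at its pot end: 0 sprung out, 0.2 rad fully in against the handle. It springs back by itself; about 8 N at the squeeze point holds it in
- lid_grip (a point): point on the lid's axis midway between the two orange catches, at mid-height of them: 48 mm above the lid's seat, 170 mm above the table while seated; axes as the cooker's, pinch along y. Catches are 28 mm wide (x), 26 mm tall, outer faces at y = +-28 mm at rest, +-20 mm fully in. Steel bars run out 28 mm below this point, under the catches
- lid: loose steel lid with its parts, 178 mm across, 0.5 to 0.8 kg, balanced about its axis; origin on the axis in its seat plane, 122 mm above the table when seated. Dome 13 mm high; black housing 76 x 34 mm (x, y), top 62 mm above the seat; whistle weight at x = +58 mm, 41 mm high. A 6 mm deep plug sits in the pot's mouth with 2.5 mm play
- catch_left (a joint): travel of the catch on the +y side into the housing: 0 at rest, 0.008 m fully in; sprung, 2.4 N to start, 7.2 N fully in. It pushes the jaw on the lid's far (-y) edge outwards; under about 4 mm that jaw still hooks the rim and the lid cannot lift. Let go, it springs out
- catch_right (a joint): the same for the catch on the -y side, which moves the jaw on the +y edge
- katori_a: nest of three steel katoris, 92 mm across, 62 mm tall, origin under its centre; bystander
- katori_b: nest of two steel katoris, 92 mm across, 50 mm tall, origin under its centre; bystander
- salt_shaker: glass salt shaker with a steel cap, 44 mm across, 76 mm tall, origin under its centre; bystander
- tiffin: three-tier steel tiffin carrier with a side clamp, 145 mm across, 220 mm tall, origin under its centre; bystander

How it is judged:
On the way, in this order (a step that is already met when the one before it is completed fails the run):
1. the red lever is squeezed in against the handle and kept there for a second, the lid still seated (value of joint vent_lever above 0.16 rad and z of lid_grip in the frame of cooker below 0.176 m), for 1 s.
2. the lever is let go and has sprung back, the lid still seated (value of joint vent_lever below 0.03 rad and contact force between the fingers and cooker below 0.1 N and z of lid_grip in the frame of cooker below 0.176 m), for 0.2 s.
3. both catches are pinched in by the fingers while the lid is still on the pot (value of joint each of catch_left, catch_right above 0.004 m and contact force between the fingers and lid above 2 N and z of lid_grip in the frame of cooker below 0.176 m), for 0.1 s.
4. the lid is lifted clear of the pot (z of lid_grip in the frame of cooker above 0.2 m and contact force between lid and cooker below 0.1 N), for 0.2 s.
At the end, for the whole second after the job is handed in: The lid is at rest, held by its pinched catches (each 4 mm in or more), 60 to 150 mm above its seat, within 50 mm of the pot's axis, tilted under 0.2 rad, clear of the cooker; the lever is sprung back; the bystanders are upright within 20 mm of where they stood (z of lid_grip in the frame of cooker between 0.23 and 0.32 m and horizontal distance between lid_grip and cooker below 0.05 m and angle between lid_grip's own z axis and vertical below 0.2 rad and value of joint each of catch_left, catch_right above 0.004 m and contact force between the fingers and lid above 2 N and contact force between lid and cooker below 0.1 N and linear speed of lid below 0.03 m/s and value of joint vent_lever below 0.03 rad and distance of each of katori_a, katori_b, salt_shaker, tiffin from where it was at the start of the episode below 0.02 m and angle between each of katori_a, katori_b, salt_shaker, tiffin's own z axis and vertical below 0.15 rad); the arm keeps its last pose, push and grip.
It fails at once if a bystander is knocked over or pushed away by more than 30 mm (distance of any of katori_a, katori_b, salt_shaker, tiffin from where it was at the start of the episode above 0.03 m or angle between any of katori_a, katori_b, salt_shaker, tiffin's own z axis and vertical above 0.4 rad).
It fails at once if the lid is tipped by more than 0.4 rad (angle between lid_grip's own z axis and vertical above 0.4 rad).
It fails at once if the lid is carried off to the side of the pot by more than 80 mm (horizontal distance between lid_grip and cooker above 0.08 m).
It also fails if it takes over 48 s, if anything falls off the work surface, if the arm or the gripper's body presses on something with over 40 N, if the wrist force passes 120 N, or if a joint passes its speed limit or range.

## Working session

There is one attempt and no reset: what is moved stays moved. The work goes in short steps, Python scripts to look and compute and a shell command to move; the robot and the scene stay as the last step left them, time stands still between calls to the robot, and variables do not carry over. Pictures are saved under pics/ and viewed, and the job is handed in when it is done.

```bash
ls; mkdir -p pics; cat > h.py <<'E'
import numpy as np,cv2
from bench import robot,cams,spotter
from scipy.spatial.transform import Rotation as R
def rot(o):
    o=np.array(o,float)
    return o if o.shape==(3,3) else (R.from_euler('xyz',o).as_matrix() if o.size==3 else R.from_quat(o).as_matrix())
def save(p,n): cv2.imwrite('pics/'+n,cv2.cvtColor(p['frame'],cv2.COLOR_RGB2BGR))
def ray(p,px):
    K=np.array(p['intrinsics']);d=np.linalg.inv(K)@[px[0],px[1],1]
    d=rot(p['orientation'])@np.array([d[0],-d[1],-d[2]]);return np.array(p['eye']),d/np.linalg.norm(d)
def atz(p,px,z):
    e,d=ray(p,px);return e+d*(z-e[2])/d[2]
def proj(p,X):
    c=rot(p['orientation']).T@(np.array(X)-p['eye']);K=np.array(p['intrinsics'])
    u=K@[c[0],-c[1],-c[2]];return u[:2]/u[2]
E
python3 - <<'E'
from h import *
print(robot.get_obs())
for n in ['scene','side','wrist']:
    p=cams.snapshot(n);save(p,n+'0.png');print(n,p['eye'],p['orientation'],p['intrinsics'],[k for k in p])
    for q,z in [('cooker',0),('vent_squeeze',.098),('lid_grip',.17),('lid',.122),('katori_a',0),('salt_shaker',0),('tiffin',0)]:
        for r in spotter.place_of(p,q)[:2]: print(q,round(r['score'],2),np.round(r['pixel'],1),np.round(atz(p,r['pixel'],z),3))
E
```

```text
pics
{'time': 0.0, 'joint_positions': array([-1.03112571e-01,  8.79666171e-02,  1.37223258e+00,  2.69456905e-05,
        1.68365071e+00, -1.03117143e-01]), 'qvel': array([ 1.96486247e-03, -1.08682012e-03, -1.89296827e-05, -8.63487883e-04,
       -6.64125382e-04,  1.25059667e-04]), 'joint_torque': array([ 1.28542815e-03, -3.40182602e+01, -3.02423716e+01,  7.18220207e-02,
        3.29729996e-02, -1.13141955e-04]), 'tool_pos': array([5.49470904e-01, 5.22783824e-05, 2.18308833e-01]), 'ee_rot': array([-3.13935014e+00, -2.58988258e-04,  1.57080361e+00]), 'wrist_force': array([ 0.03437609, -0.39801261,  0.44109937]), 'wrist_torque': array([0.01779927, 0.00676901, 0.02203743]), 'width': 0.09380295563329565}
scene [1.40397851 0.60057248 0.8230341 ] [ 0.98930068 -0.00814072  2.18227   ] [[421.17245242   0.         312.72343533]
 [  0.         421.17245242 195.12190686]
 [  0.           0.           1.        ]] ['frame', 'intrinsics', 'eye', 'orientation', 'shot']
cooker 0.74 [299.4 246.4] [0.628 0.016 0.   ]
vent_squeeze 0.89 [252.9 198.8] [ 0.622 -0.166  0.098]
lid_grip 0.64 [300.3 199. ] [0
[... 634 characters left out ...]
_grip 0.82 [350.3 182.9] [0.64  0.016 0.17 ]
lid 0.69 [347.2 196.5] [0.635 0.023 0.122]
katori_a 0.96 [256.4 196.5] [0.484 0.339 0.   ]
katori_a 0.7 [305.8 181.1] [0.671 0.332 0.   ]
salt_shaker 0.51 [227.5 226.4] [0.339 0.237 0.   ]
tiffin 0.83 [449.6 333.1] [ 0.618 -0.424  0.   ]
wrist [0.55069536 0.07116331 0.38372779] [-2.48691472e-01 -4.78810742e-04 -2.44975336e-04] [[343.66383765   0.         319.46733517]
 [  0.         343.66383765 203.31847774]
 [  0.           0.           1.        ]] ['frame', 'intrinsics', 'eye', 'orientation', 'shot']
vent_squeeze 0.84 [411.2 360.6] [ 0.64  -0.159  0.098]
lid_grip 0.95 [441.2 199.1] [0.629 0.02  0.17 ]
lid 0.95 [422.3 185.1] [0.631 0.019 0.122]
```

View pics/scene0.png

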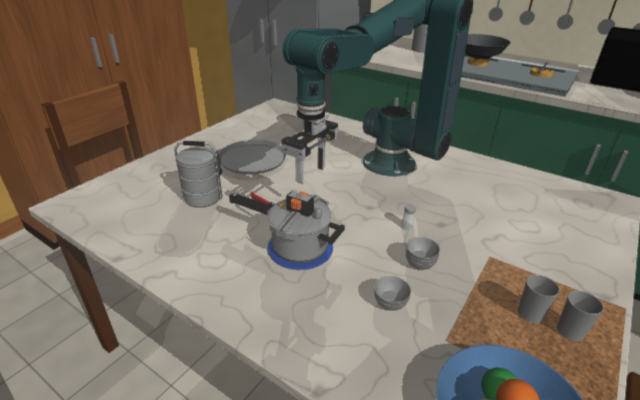

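View pics/side0.png

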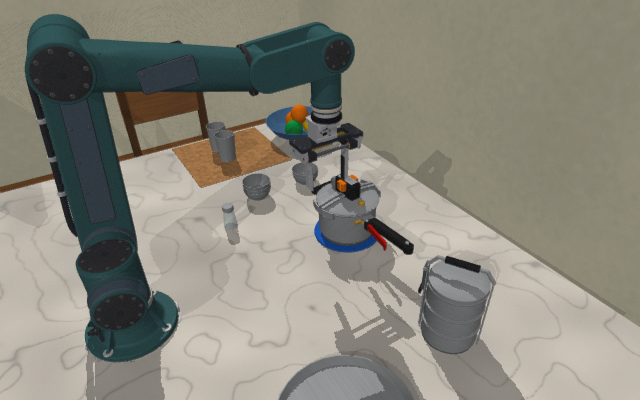

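View pics/wrist0.png

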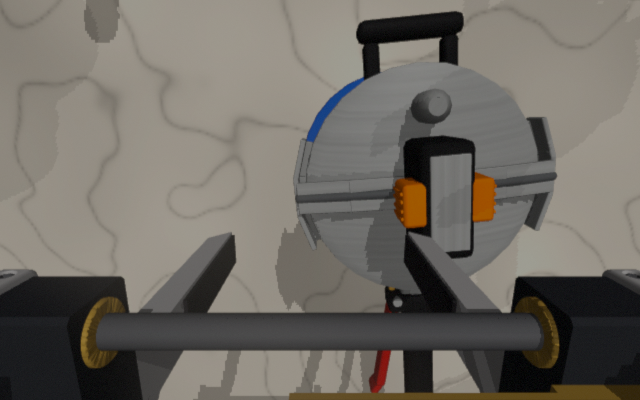

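The cooker is centred near (0.63, 0.02), with its handle along world -y and the lever on the handle's -x side (wrist image, around 380,370). The catches are at (412,203) and (484,198) in the wrist view, so the jaws already lie roughly along the pinch axis. Next I'll triangulate the points and refine the yaw.

```bash
cat >> h.py <<'E'
def tri(obs):
    A=np.zeros((3,3));b=np.zeros(3)
    for p,px in obs:
        e,d=ray(p,px);M=np.eye(3)-np.outer(d,d);A+=M;b+=M@e
    return np.linalg.solve(A,b)
def look(tag,names=('scene','side','wrist'),qs=('cooker','lid','vent_squeeze','lid_grip')):
    zs=dict(cooker=0,lid=.122,vent_squeeze=.098,lid_grip=.17);o={}
    for n in names:
        p=cams.snapshot(n);save(p,n+tag+'.png')
        for q in qs:
            r=spotter.place_of(p,q)
            if r and r[0]['score']>.5:
                o.setdefault(q,[]).append((p,r[0]['pixel']));print(n,q,round(r[0]['score'],2),np.round(r[0]['pixel'],1),np.round(atz(p,r[0]['pixel'],zs[q]),4))
    for q in o:
        if len(o[q])>1: print('TRI',q,np.round(tri(o[q]),4))
    s=robot.get_obs();print(s['time'],s['tool_pos'],s['ee_rot'],s['width'],s['wrist_force'])
    return o
E
python3 -m inch '[{"dx":-1,"dy":1,"dz":-1,"grip":1},{"dx":-1,"dy":1,"dz":-1,"grip":1},{"dx":-1,"dy":1,"dz":0,"grip":1},{"dx":-1,"grip":1},{"grip":1}]'
python3 - <<'E'
from h import *
look('1')
E
```

```text
scene cooker 0.9 [299.6 244.3] [0.6194 0.0103 0.    ]
scene lid 0.86 [305.8 212.6] [0.6132 0.029  0.122 ]
scene vent_squeeze 0.9 [250.6 202.7] [ 0.6423 -0.1572  0.098 ]
scene lid_grip 0.95 [296.5 199.6] [0.6323 0.011  0.17  ]
side cooker 0.57 [349.3 230.6] [ 0.6403  0.017  -0.    ]
side lid 0.98 [346.6 196.9] [0.6323 0.0227 0.122 ]
side vent_squeeze 0.96 [388.  232.5] [ 0.6494 -0.1466  0.098 ]
side lid_grip 0.98 [346.4 184.3] [0.6263 0.0162 0.17  ]
wrist lid 0.88 [424.5 186.9] [0.6323 0.0178 0.122 ]
wrist vent_squeeze 0.85 [411.6 361.1] [ 0.6402 -0.1595  0.098 ]
wrist lid_grip 0.93 [441. 198.] [0.6284 0.0204 0.17  ]
TRI cooker [0.6315 0.0132 0.008 ]
TRI lid [0.6265 0.0241 0.1271]
TRI vent_squeeze [ 0.6424 -0.1546  0.1026]
TRI lid_grip [0.6297 0.0163 0.169 ]
1.95 [ 5.50013607e-01 -2.24649282e-05  2.19494579e-01] [3.14151393e+00 2.02666497e-05 1.57076465e+00] 0.09423907231026378 [-0.15948654 -0.72384226 -0.64665161]invalid input at $[0]: expected keys grip, dx, dy, dz, rx, ry, rz
```

View pics/wrist1.png

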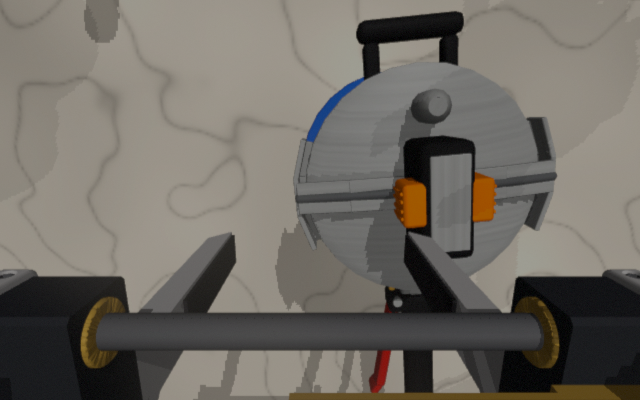

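```bash

python3 -m inch '[{"grip":1,"dx":-1,"dy":1,"dz":-1,"rx":0,"ry":0,"rz":0},{"grip":1,"dx":-1,"dy":1,"dz":-1,"rx":0,"ry":0,"rz":0},{"grip":1,"dx":-1,"dy":1,"dz":0,"rx":0,"ry":0,"rz":0},{"grip":1,"dx":-1,"dy":0.5,"dz":0,"rx":0,"ry":0,"rz":0},{"grip":1,"dx":-1,"dy":0,"dz":0,"rx":0,"ry":0,"rz":0},{"grip":1,"dx":0,"dy":0,"dz":0,"rx":0,"ry":0,"rz":0}]'
python3 - <<'E'
from h import *
look('2')
E
```

```text
time: 2.7
tool_pos: [0.6394, -0.1276, 0.2683]
ee_rot: [-3.138, -0.001, 1.573]
wrist_force: [0.3, 0.2, -0.1]
width: 0.0938
scene cooker 0.6 [300.5 247. ] [0.6279 0.0199 0.    ]
scene lid 0.76 [303.5 213.7] [0.6213 0.0268 0.122 ]
scene vent_squeeze 0.73 [252.8 203.7] [ 0.6424 -0.1482  0.098 ]
side cooker 0.68 [347.1 229.8] [ 0.637   0.0238 -0.    ]
side lid 0.65 [346.6 195.7] [0.6357 0.0278 0.122 ]
side vent_squeeze 0.55 [390.8 235.7] [ 0.6471 -0.1611  0.098 ]
side lid_grip 0.89 [346.9 182.3] [0.6334 0.0241 0.17  ]
wrist lid 0.64 [310.4  26.7] [0.6316 0.0174 0.122 ]
wrist vent_squeeze 0.78 [320.  222.1] [ 0.6405 -0.1591  0.098 ]
wrist lid_grip 0.7 [304.9   7.3] [0.6291 0.0185 0.17  ]
TRI cooker [0.6331 0.0215 0.0038]
TRI lid [0.6294 0.0229 0.125 ]
TRI vent_squeeze [ 0.6422 -0.1574  0.0963]
TRI lid_grip [0.6291 0.0174 0.1749]
3.45 [ 0.63939034 -0.12604477  0.26894948] [-3.13909087e+00 -9.72635835e-04  1.57544516e+00] 0.09387521910643953 [ 0.2502685  -0.163161    0.08411593]
```

View pics/wrist2.png

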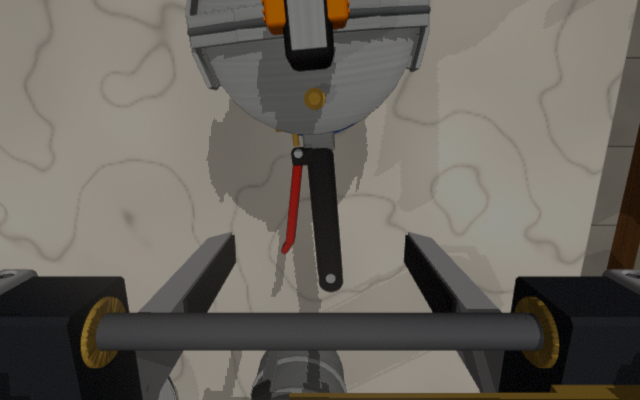

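The handle runs from about (319,150) to (331,280) with the red lever at its left (288,248). The reported vent_squeeze pixel (320,222) is about 6 px left of the handle's middle, as the geometry predicts. The yaw comes next.

```bash

python3 - <<'E'
from h import *
p=cams.snapshot('wrist')
a,b=atz(p,(319.5,160),.111),atz(p,(330,270),.111);d=a-b;print(a,b,np.degrees(np.arctan2(d[1],d[0])))
f=cv2.cvtColor(p['frame'],cv2.COLOR_RGB2HSV);g=f[...,2]
for r in range(165,275,10):
    row=g[r,295:350]<60;x=np.where(row)[0]+295
    if len(x): print(r,x.min(),x.max(),np.round(atz(p,((x.min()+x.max()+1)/2,r),.111),4))
c=atz(p,(266+12,12),.183)
for th in (92,93,94,95):
  t=np.radians(th);ax=np.array([np.cos(t),np.sin(t)]);ay=np.array([-ax[1],ax[0]])
  v=np.array([.6405,-.158]);print(th,v+.175*ax)
E
```

```text
[ 0.63967849 -0.09465016  0.111     ] [ 0.6508491  -0.20642594  0.111     ] 95.70705363351354
165 308 333 [ 0.6411 -0.0993  0.111 ]
175 309 334 [ 0.6421 -0.1088  0.111 ]
185 310 335 [ 0.6431 -0.1185  0.111 ]
195 311 336 [ 0.6442 -0.1283  0.111 ]
205 312 336 [ 0.6447 -0.1382  0.111 ]
215 313 337 [ 0.6458 -0.1483  0.111 ]
225 314 338 [ 0.6468 -0.1585  0.111 ]
235 315 338 [ 0.6474 -0.1689  0.111 ]
245 316 339 [ 0.6485 -0.1794  0.111 ]
255 317 340 [ 0.6496 -0.1901  0.111 ]
265 318 341 [ 0.6508 -0.2009  0.111 ]
92 [0.63439259 0.01689339]
93 [0.63134121 0.01676017]
94 [0.62829262 0.01657371]
95 [0.62524775 0.01633407]
```

```bash

python3 -m inch '[{"grip":1,"dx":-0.66,"dy":0.1,"dz":0,"rx":0,"ry":0,"rz":-1},{"grip":1,"dx":-0.66,"dy":0.1,"dz":0.5,"rx":0,"ry":0,"rz":0},{"grip":1,"dx":0,"dy":0,"dz":1,"rx":0,"ry":0,"rz":0},{"grip":1,"dx":0,"dy":0,"dz":1,"rx":0,"ry":0,"rz":0},{"grip":1,"dx":0,"dy":0,"dz":0,"rx":0,"ry":0,"rz":0},{"grip":1,"dx":0,"dy":0,"dz":0,"rx":0,"ry":0,"rz":0}]'
cat >> h.py <<'E'
def to(x,y,z,yawdeg):
    s=robot.get_obs();Rt=R.from_euler('xyz',s['ee_rot']);T=R.from_euler('xyz',[np.pi,0,np.radians(yawdeg)])
    print('shift units',np.round(Rt.inv().apply(np.array([x,y,z])-s['tool_pos'])/.025,2),'turn units',np.round(np.degrees((Rt.inv()*T).as_rotvec())/5,2))
E
python3 - <<'E'
from h import *
look('3',('wrist','scene'))
to(.6408,-.159,.093,95.4)
E
```

```text
time: 4.25
tool_pos: [0.6462, -0.1617, 0.2023]
ee_rot: [-3.138, -0.002, 1.658]
wrist_force: [-0.5, 0.2, 0.6]
width: 0.0939
wrist vent_squeeze 0.65 [311.4 199.8] [ 0.6396 -0.1562  0.098 ]
scene cooker 0.9 [298.2 248.7] [0.6381 0.0189 0.    ]
scene lid 0.95 [303.6 212.3] [0.6157 0.023  0.122 ]
scene vent_squeeze 0.81 [252.6 198.4] [ 0.6211 -0.1681  0.098 ]
scene lid_grip 0.65 [299.1 199.5] [0.6277 0.0166 0.17  ]
TRI vent_squeeze [ 0.6392 -0.1515  0.1145]
4.75 [ 0.64610426 -0.16131058  0.20213655] [-3.13801495e+00 -1.91128541e-03  1.65874240e+00] 0.09390900037300264 [ 1.22971861  0.60656227 -0.04797882]
shift units [ 0.1  -0.19  4.37] turn units [-0.04 -0.02 -0.07]
```

View pics/wrist3.png

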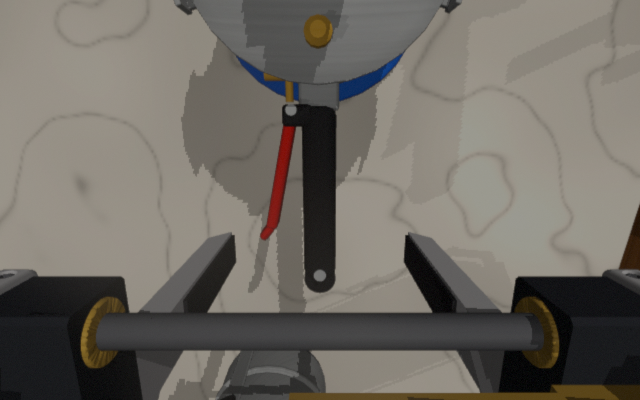

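The handle is now upright in the wrist image at column 319, so the yaw matches and a small shift toward the lever is left. Descending.

```bash

python3 -m inch '[{"grip":1,"dx":0.1,"dy":-0.22,"dz":0.9,"rx":0,"ry":0,"rz":0},{"grip":1,"dx":0,"dy":0,"dz":0.9,"rx":0,"ry":0,"rz":0},{"grip":1,"dx":0,"dy":0,"dz":0.9,"rx":0,"ry":0,"rz":0},{"grip":1,"dx":0,"dy":0,"dz":0.9,"rx":0,"ry":0,"rz":0},{"grip":1,"dx":0,"dy":0,"dz":0.6,"rx":0,"ry":0,"rz":0},{"grip":1,"dx":0,"dy":0,"dz":0,"rx":0,"ry":0,"rz":0}]'
python3 - <<'E'
from h import *
look('4',('wrist','side'),())
to(.6408,-.159,.093,95.4)
E
```

```text
time: 5.5
tool_pos: [0.6409, -0.1592, 0.0961]
ee_rot: [-3.142, -0.0, 1.659]
wrist_force: [0.4, -0.2, 0.9]
width: 0.094
5.6 [ 0.64203989 -0.15957262  0.09812224] [3.13829301e+00 1.14830861e-03 1.65901990e+00] 0.09398859752533378 [-0.21284288 -0.07791932  0.13458119]
shift units [ 0.03 -0.05  0.2 ] turn units [ 0.04  0.01 -0.07]
```

View pics/wrist4.png

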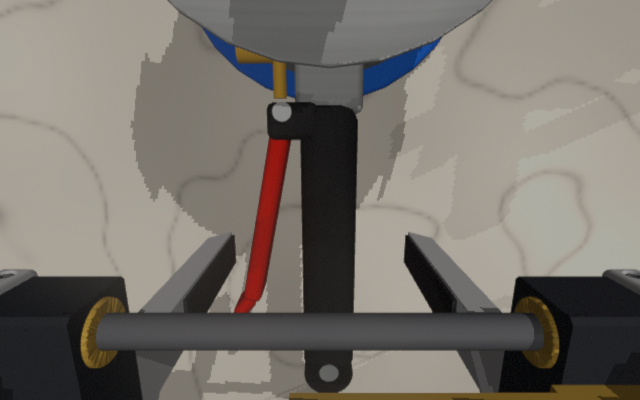

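View pics/side4.png

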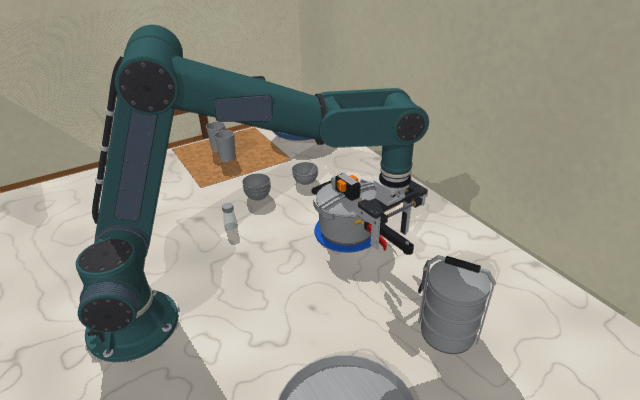

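The fingers straddle handle and lever: lever at (265,220), handle at 302–357, and fingers at 235 and 405. I'll squeeze and hold for about 2 s.

```bash

python3 -m inch '[{"grip":0.7,"dx":0,"dy":-0.04,"dz":0.2,"rx":0,"ry":0,"rz":0},{"grip":0.5,"dx":0,"dy":0,"dz":0,"rx":0,"ry":0,"rz":0},{"grip":0.4,"dx":0,"dy":0,"dz":0,"rx":0,"ry":0,"rz":0},{"grip":0.2,"dx":0,"dy":0,"dz":0,"rx":0,"ry":0,"rz":0},{"grip":0.2,"dx":0,"dy":0,"dz":0,"rx":0,"ry":0,"rz":0},{"grip":0.2,"dx":0,"dy":0,"dz":0,"rx":0,"ry":0,"rz":0}]'
python3 - <<'E'
from h import *
look('5',('wrist',),())
E
```

```text
time: 6.35
tool_pos: [0.6398, -0.1626, 0.0951]
ee_rot: [3.14, 0.006, 1.657]
wrist_force: [8.5, -1.1, -4.7]
width: 0.0373
6.4 [ 0.64029694 -0.1625332   0.09501812] [3.13894072 0.00618624 1.65810745] 0.03630868936829692 [ 3.288292   -1.95030379 -3.24873505]
```

View pics/wrist5.png

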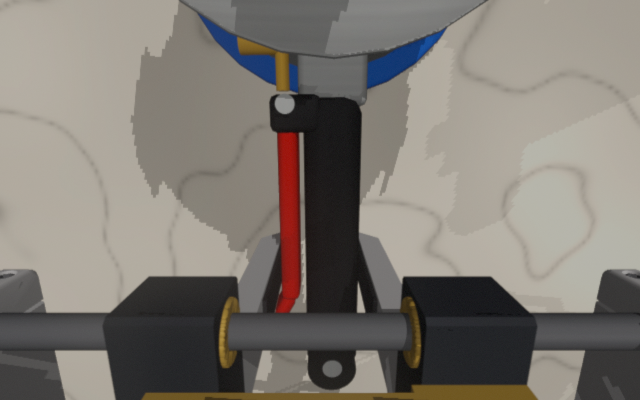

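The lever now lies parallel to the handle (288,210) and the width is 37 mm, so it is fully in. I'll hold it.

```bash

python3 -m inch '[{"grip":0.2,"dx":0,"dy":0,"dz":0,"rx":0,"ry":0,"rz":0},{"grip":0.2,"dx":0,"dy":0,"dz":0,"rx":0,"ry":0,"rz":0},{"grip":0.2,"dx":0,"dy":0,"dz":0,"rx":0,"ry":0,"rz":0},{"grip":0.2,"dx":0,"dy":0,"dz":0,"rx":0,"ry":0,"rz":0},{"grip":0.2,"dx":0,"dy":0,"dz":0,"rx":0,"ry":0,"rz":0},{"grip":0.2,"dx":0,"dy":0,"dz":0,"rx":0,"ry":0,"rz":0},{"grip":0.2,"dx":0,"dy":0,"dz":0,"rx":0,"ry":0,"rz":0},{"grip":0.2,"dx":0,"dy":0,"dz":0,"rx":0,"ry":0,"rz":0},{"grip":0.2,"dx":0,"dy":0,"dz":0,"rx":0,"ry":0,"rz":0},{"grip":0.2,"dx":0,"dy":0,"dz":0,"rx":0,"ry":0,"rz":0},{"grip":0.2,"dx":0,"dy":0,"dz":0,"rx":0,"ry":0,"rz":0},{"grip":0.2,"dx":0,"dy":0,"dz":0,"rx":0,"ry":0,"rz":0}]'
python3 -m inch '[{"grip":0.2,"dx":0,"dy":0,"dz":0,"rx":0,"ry":0,"rz":0},{"grip":0.2,"dx":0,"dy":0,"dz":0,"rx":0,"ry":0,"rz":0},{"grip":0.2,"dx":0,"dy":0,"dz":0,"rx":0,"ry":0,"rz":0}]'
python3 -m inch '[{"grip":1,"dx":0,"dy":0,"dz":0,"rx":0,"ry":0,"rz":0},{"grip":1,"dx":0,"dy":0,"dz":0,"rx":0,"ry":0,"rz":0},{"grip":1,"dx":0,"dy":0,"dz":0,"rx":0,"ry":0,"rz":0},{"grip":1,"dx":0,"dy":0,"dz":0,"rx":0,"ry":0,"rz":0},{"grip":1,"dx":0,"dy":0,"dz":0,"rx":0,"ry":0,"rz":0},{"grip":1,"dx":0,"dy":0,"dz":0,"rx":0,"ry":0,"rz":0}]'
python3 - <<'E'
from h import *
look('6',('wrist',),())
to(.6408,-.159,.27,95.4)
E
```

```text
time: 7.9
tool_pos: [0.6403, -0.1625, 0.095]
ee_rot: [3.14, 0.007, 1.659]
wrist_force: [-0.2, -1.2, -0.9]
width: 0.0362
time: 8.28
tool_pos: [0.6403, -0.1625, 0.095]
ee_rot: [3.14, 0.007, 1.659]
wrist_force: [0.3, -1.5, -1.5]
width: 0.0361
time: 9.02
tool_pos: [0.64, -0.1607, 0.096]
ee_rot: [3.139, 0.003, 1.658]
wrist_force: [-0.2, 0.1, 0.4]
width: 0.0921
9.075 [ 0.63999977 -0.16068915  0.09601915] [3.13940782e+00 3.07122644e-03 1.65794754e+00] 0.09323170034225463 [-0.51163528 -0.30463093 -0.46159119]
shift units [ 0.04  0.05 -6.96] turn units [ 0.02  0.04 -0.08]
```

View pics/wrist6.png

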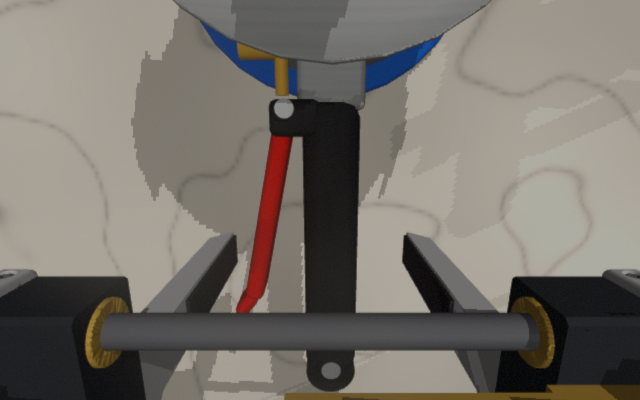

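The lever has sprung back, with its tip at (245,305) as before. I'll rise and move above the lid.

```bash

python3 -m inch '[{"grip":1,"dx":0,"dy":0,"dz":-1,"rx":0,"ry":0,"rz":0},{"grip":1,"dx":0,"dy":0,"dz":-1,"rx":0,"ry":0,"rz":0},{"grip":1,"dx":0,"dy":0,"dz":-1,"rx":0,"ry":0,"rz":0},{"grip":1,"dx":0,"dy":0,"dz":-1,"rx":0,"ry":0,"rz":0},{"grip":1,"dx":0,"dy":0,"dz":-1,"rx":0,"ry":0,"rz":0},{"grip":1,"dx":0,"dy":0,"dz":-1,"rx":0,"ry":0,"rz":0},{"grip":1,"dx":0,"dy":0,"dz":-1,"rx":0,"ry":0,"rz":0},{"grip":1,"dx":0,"dy":0,"dz":-0.5,"rx":0,"ry":0,"rz":0},{"grip":1,"dx":0.5,"dy":0,"dz":0,"rx":0,"ry":0,"rz":0},{"grip":1,"dx":1,"dy":0,"dz":0,"rx":0,"ry":0,"rz":0},{"grip":1,"dx":1,"dy":0,"dz":0,"rx":0,"ry":0,"rz":0},{"grip":1,"dx":1,"dy":0,"dz":0,"rx":0,"ry":0,"rz":0}]'
python3 -m inch '[{"grip":1,"dx":1,"dy":0.1,"dz":0,"rx":0,"ry":0,"rz":0},{"grip":1,"dx":0.8,"dy":0.1,"dz":0,"rx":0,"ry":0,"rz":0},{"grip":1,"dx":0.6,"dy":0,"dz":0,"rx":0,"ry":0,"rz":0},{"grip":1,"dx":0,"dy":0,"dz":0,"rx":0,"ry":0,"rz":0},{"grip":1,"dx":0,"dy":0,"dz":0,"rx":0,"ry":0,"rz":0}]'
python3 - <<'E'
from h import *
look('7')
to(.6295,.018,.167,95.4)
E
```

```text
time: 10.58
tool_pos: [0.6315, -0.0679, 0.2838]
ee_rot: [-3.14, 0.0, 1.657]
wrist_force: [-0.1, -1.0, 0.0]
width: 0.0939
time: 11.2
tool_pos: [0.6286, 0.0013, 0.2798]
ee_rot: [-3.133, -0.002, 1.663]
wrist_force: [-0.7, 0.6, 0.1]
width: 0.0941
scene cooker 0.68 [299.2 246.6] [0.6287 0.0156 0.    ]
scene lid 0.94 [301.8 211. ] [0.6135 0.0151 0.122 ]
scene vent_squeeze 0.86 [251.5 201.6] [ 0.6362 -0.159   0.098 ]
scene lid_grip 0.81 [300.3 199.3] [0.6249 0.0187 0.17  ]
side cooker 0.96 [344.7 228.6] [0.6342 0.0326 0.    ]
side lid 0.78 [347.2 195. ] [0.6392 0.0298 0.122 ]
side vent_squeeze 0.87 [391.1 235.7] [ 0.6478 -0.1615  0.098 ]
side lid_grip 0.72 [348.4 180.1] [0.6434 0.0313 0.17  ]
wrist lid 0.88 [325.3 175.4] [0.6322 0.0187 0.122 ]
wrist vent_squeeze 0.55 [317.8 324.7] [ 0.6408 -0.1574  0.098 ]
wrist lid_grip 0.89 [321.7 181.8] [0.6286 0.0211 0.17  ]
TRI cooker [0.6315 0.0224 0.0066]
TRI lid [0.63   0.0214 0.1322]
TRI vent_squeeze [ 0.642  -0.1589  0.0993]
TRI lid_grip [0.632  0.0223 0.177 ]
11.95 [0.62864806 0.00160956 0.27995439] [-3.13366339e+00 -2.39668002e-03  1.66374249e+00] 0.09414723067755269 [-0.3841317  -0.95622708  0.27656549]
shift units [0.64 0.13 4.52] turn units [-0.09 -0.03 -0.01]
```

View pics/wrist7.png

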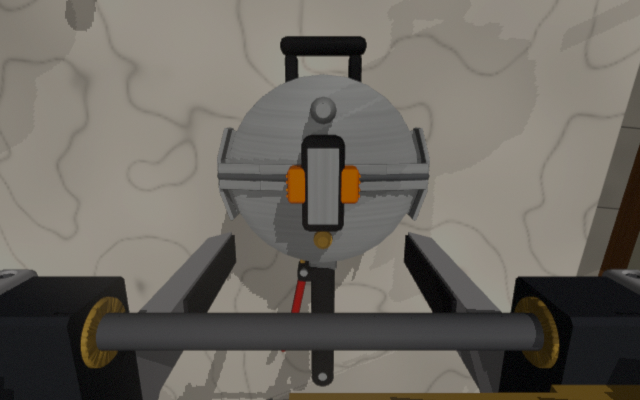

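The catches sit symmetrically at (296,185) and (350,185), and the lid is level in the image.

```bash

python3 - <<'E'
from h import *
p=cams.snapshot('wrist')
f=cv2.cvtColor(p['frame'],cv2.COLOR_RGB2HSV)
m=((f[...,0]>5)&(f[...,0]<18)&(f[...,1]>200)&(f[...,2]>150)).astype(np.uint8)
n,l,s,c=cv2.connectedComponentsWithStats(m)
for i in range(1,n):
    if s[i][4]>200: print(s[i],c[i],atz(p,c[i],.183))
print('housing centre',atz(p,(323,186.5),.184), 'whistle',atz(p,(323,107),.16))
to(.6295,.0185,.22,95.4)
E
python3 -m inch '[{"grip":1,"dx":0.65,"dy":0.1,"dz":0.8,"rx":-0.1,"ry":0,"rz":0},{"grip":1,"dx":0,"dy":0,"dz":0.8,"rx":0,"ry":0,"rz":0},{"grip":1,"dx":0,"dy":0,"dz":0.8,"rx":0,"ry":0,"rz":0},{"grip":1,"dx":0,"dy":0,"dz":0,"rx":0,"ry":0,"rz":0},{"grip":1,"dx":0,"dy":0,"dz":0,"rx":0,"ry":0,"rz":0}]'
python3 - <<'E'
from h import *
p=cams.snapshot('wrist');save(p,'wrist8.png')
f=cv2.cvtColor(p['frame'],cv2.COLOR_RGB2HSV)
m=((f[...,0]>5)&(f[...,0]<18)&(f[...,1]>200)&(f[...,2]>150)).astype(np.uint8)
n,l,s,c=cv2.connectedComponentsWithStats(m)
for i in range(1,n):
    if s[i][4]>200: print(s[i],c[i],atz(p,c[i],.183))
to(.6295,.0185,.165,95.4)
E
```

```text
[290 170  14  31 422] [296.48104265 185.27488152] [0.60913263 0.019254   0.183     ]
[342 170  16  32 435] [349.46896552 185.15402299] [0.64993916 0.023204   0.183     ]
housing centre [0.62964318 0.02042238 0.184     ] whistle [0.62402261 0.07988434 0.16      ]
shift units [0.66 0.12 2.4 ] turn units [-0.09 -0.03 -0.01]
time: 12.62
tool_pos: [0.6302, 0.0188, 0.2202]
ee_rot: [3.138, -0.002, 1.664]
wrist_force: [0.4, 0.7, 0.1]
width: 0.094
[275 212  19  38 679] [284.07069219 230.56259205] [0.60909398 0.01953978 0.183     ]
[340 212  21  39 726] [350.16253444 230.49724518] [0.64969713 0.023302   0.183     ]
shift units [-0.01 -0.04  2.2 ] turn units [ 0.04 -0.02 -0.01]
```

View pics/wrist8.png

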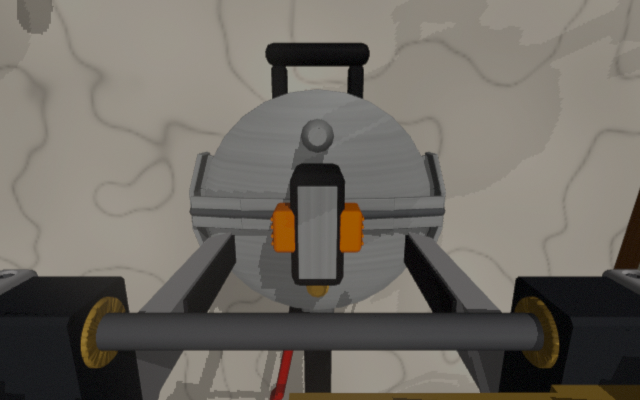

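Catch midpoint is about (0.6295, 0.020). Descending.

```bash

python3 -m inch '[{"grip":1,"dx":0.05,"dy":-0.03,"dz":0.8,"rx":0,"ry":0,"rz":0},{"grip":1,"dx":0,"dy":0,"dz":0.8,"rx":0,"ry":0,"rz":0},{"grip":1,"dx":0,"dy":0,"dz":0.55,"rx":0,"ry":0,"rz":0},{"grip":1,"dx":0,"dy":0,"dz":0,"rx":0,"ry":0,"rz":0}]'
python3 - <<'E'
from h import *
look('9',('wrist','scene'),())
to(.6295,.020,.165,95.4)
E
```

```text
time: 13.18
tool_pos: [0.632, 0.0197, 0.1701]
ee_rot: [3.129, -0.001, 1.664]
wrist_force: [0.2, 0.7, 0.1]
width: 0.0939
13.275 [0.63284205 0.01964239 0.17173398] [ 3.12610949e+00 -1.65447061e-04  1.66348698e+00] 0.09376818475808403 [-0.01995326 -0.22248208  1.01536991]
shift units [ 0.03 -0.14  0.27] turn units [ 0.18 -0.   -0.02]
```

View pics/wrist9.png

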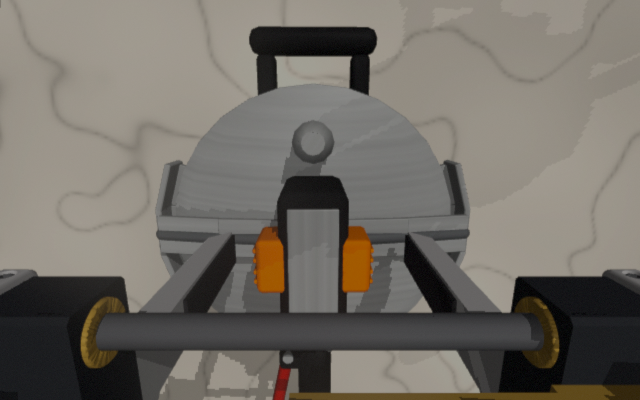

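View pics/scene9.png

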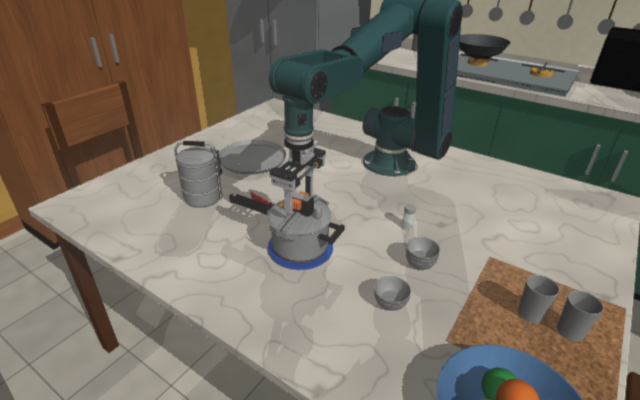

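The fingers (235 and 405) are about 3 mm to the right of the catches' midpoint (col 313), and the measured pose agrees. Correcting that.

```bash

python3 -m inch '[{"grip":1,"dx":0.03,"dy":-0.14,"dz":0.27,"rx":0.15,"ry":0,"rz":0},{"grip":1,"dx":0,"dy":0,"dz":0,"rx":0,"ry":0,"rz":0}]'
python3 - <<'E'
from h import *
print(robot.get_obs()['tool_pos'])
to(.6295,.020,.165,95.4)
E
```

```text
time: 13.52
tool_pos: [0.6299, 0.02, 0.1663]
ee_rot: [3.137, 0.0, 1.663]
wrist_force: [0.1, -0.1, 0.1]
width: 0.0937
[0.62994479 0.0200231  0.16628277]
shift units [ 0.   -0.02  0.05] turn units [ 0.05  0.   -0.02]
```

```bash

python3 -m inch '[{"grip":0.7,"dx":0,"dy":-0.02,"dz":0.05,"rx":0.05,"ry":0,"rz":0},{"grip":0.5,"dx":0,"dy":0,"dz":0,"rx":0,"ry":0,"rz":0},{"grip":0.3,"dx":0,"dy":0,"dz":0,"rx":0,"ry":0,"rz":0},{"grip":0.2,"dx":0,"dy":0,"dz":0,"rx":0,"ry":0,"rz":0},{"grip":0.2,"dx":0,"dy":0,"dz":0,"rx":0,"ry":0,"rz":0},{"grip":0.2,"dx":0,"dy":0,"dz":0,"rx":0,"ry":0,"rz":0},{"grip":0.2,"dx":0,"dy":0,"dz":0,"rx":0,"ry":0,"rz":0}]'
python3 - <<'E'
from h import *
look('10',('wrist',),())
E
```

```text
time: 14.4
tool_pos: [0.6289, 0.0199, 0.1657]
ee_rot: [-3.14, 0.0, 1.663]
wrist_force: [0.0, -0.5, 1.0]
width: 0.0393
14.45 [0.62889432 0.01991392 0.16567548] [-3.14038067e+00  4.67209157e-04  1.66342222e+00] 0.03925897538947104 [-1.28655321 -0.61955313  0.31230112]
```

View pics/wrist10.png

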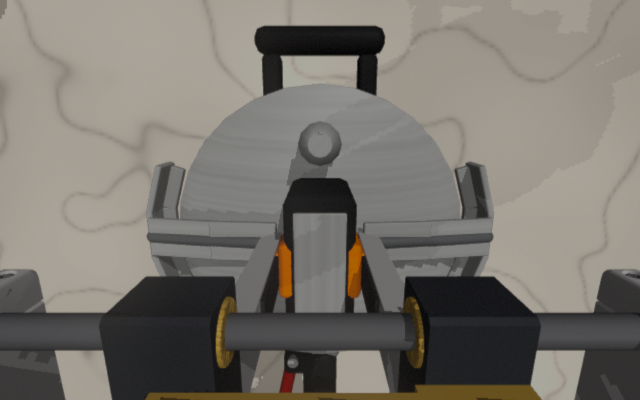

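The width is 39 mm (both catches fully in) and both jaws stand clear of the rim (left 165, right 475). I'll start a slow lift, then check.

```bash

python3 -m inch '[{"grip":0.2,"dx":0,"dy":0,"dz":-0.2,"rx":0,"ry":0,"rz":0},{"grip":0.2,"dx":0,"dy":0,"dz":-0.4,"rx":0,"ry":0,"rz":0},{"grip":0.2,"dx":0,"dy":0,"dz":-0.4,"rx":0,"ry":0,"rz":0},{"grip":0.2,"dx":0,"dy":0,"dz":0,"rx":0,"ry":0,"rz":0}]'
python3 - <<'E'
from h import *
look('11',('side',),())
to(.6295,.020,.265,95.4)
E
```

```text
time: 14.95
tool_pos: [0.6275, 0.0201, 0.1871]
ee_rot: [-3.133, -0.001, 1.663]
wrist_force: [0.5, 0.9, -6.1]
width: 0.039
15.0 [0.62717374 0.02013721 0.18632638] [-3.13136456e+00 -1.13682129e-03  1.66351517e+00] 0.03904518224945565 [-0.18634469  0.36199337 -6.94093526]
shift units [-0.01  0.06 -3.15] turn units [-0.12 -0.01 -0.02]
```

View pics/side11.png

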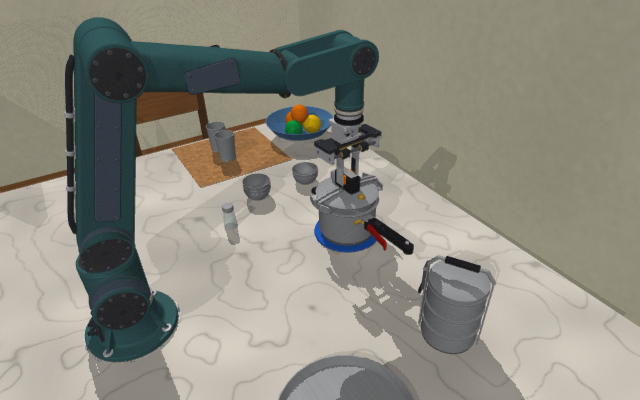

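The wrist carries about 7 N, which matches the lid's weight, and the lid is off the rim. I'll lift the rest.

```bash

python3 -m inch '[{"grip":0.2,"dx":0,"dy":0.06,"dz":-0.5,"rx":-0.12,"ry":0,"rz":0},{"grip":0.2,"dx":0,"dy":0,"dz":-0.6,"rx":0,"ry":0,"rz":0},{"grip":0.2,"dx":0,"dy":0,"dz":-0.6,"rx":0,"ry":0,"rz":0},{"grip":0.2,"dx":0,"dy":0,"dz":-0.6,"rx":0,"ry":0,"rz":0},{"grip":0.2,"dx":0,"dy":0,"dz":-0.5,"rx":0,"ry":0,"rz":0},{"grip":0.2,"dx":0,"dy":0,"dz":-0.4,"rx":0,"ry":0,"rz":0},{"grip":0.2,"dx":0,"dy":0,"dz":-0.15,"rx":0,"ry":0,"rz":0},{"grip":0.2,"dx":0,"dy":0,"dz":0,"rx":0,"ry":0,"rz":0}]'
python3 - <<'E'
from h import *
look('12',('side','wrist','scene'),('lid_grip','lid'))
to(.6295,.020,.265,95.4)
E
```

```text
time: 16.0
tool_pos: [0.6291, 0.0202, 0.2771]
ee_rot: [3.139, -0.001, 1.664]
wrist_force: [0.7, -0.3, -6.3]
width: 0.0388
side lid 0.79 [346.7 161.5] [0.7471 0.1908 0.122 ]
wrist lid_grip 0.91 [318.3 261.8] [ 0.6332 -0.0283  0.17  ]
wrist lid 0.9 [322.6 231.8] [ 0.6363 -0.0176  0.122 ]
scene lid_grip 0.89 [298.1 164.4] [ 0.4692 -0.105   0.17  ]
scene lid 0.84 [302.3 180.6] [ 0.4777 -0.0826  0.122 ]
TRI lid [0.6304 0.0249 0.237 ]
TRI lid_grip [0.6297 0.0187 0.2818]
16.45 [0.62892659 0.02016677 0.27673766] [ 3.13922534e+00 -9.37487843e-04  1.66347453e+00] 0.03914917740226788 [-0.60411515 -0.50809944 -7.44903835]
shift units [-0.01  0.02  0.47] turn units [ 0.03 -0.01 -0.02]
```

View pics/side12.png

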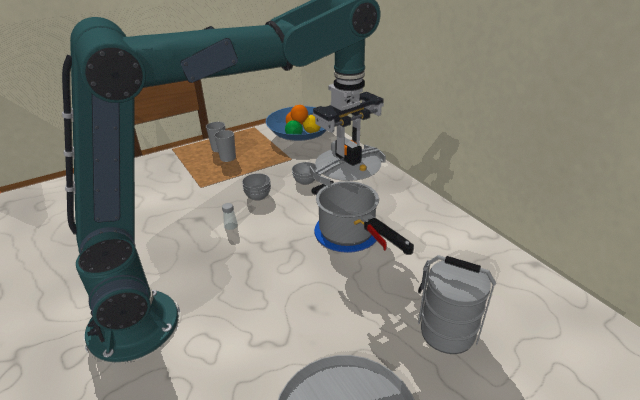

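View pics/scene12.png

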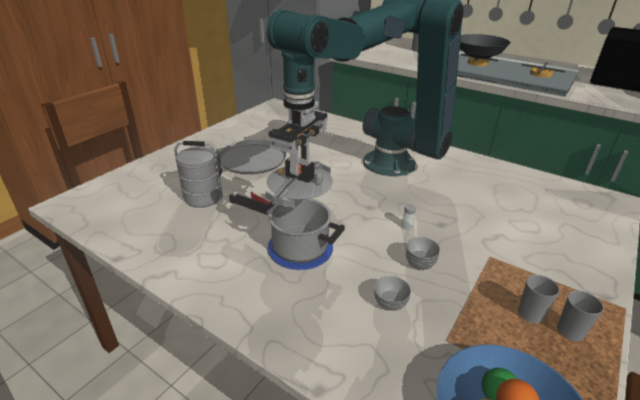

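View pics/wrist12.png

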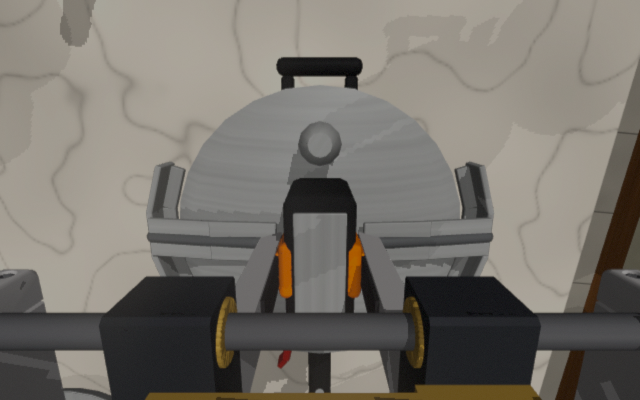

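The lid hangs level over the open pot (side view 347,161; pot mouth at 347,195), about 11 cm above its seat. I'll lower it 10 mm, let it settle and hand in.

```bash

python3 -m inch '[{"grip":0.2,"dx":0,"dy":0,"dz":0.2,"rx":0,"ry":0,"rz":0},{"grip":0.2,"dx":0,"dy":0,"dz":0.2,"rx":0,"ry":0,"rz":0},{"grip":0.2,"dx":0,"dy":0,"dz":0,"rx":0,"ry":0,"rz":0},{"grip":0.2,"dx":0,"dy":0,"dz":0,"rx":0,"ry":0,"rz":0},{"grip":0.2,"dx":0,"dy":0,"dz":0,"rx":0,"ry":0,"rz":0}]'
python3 - <<'E'
from h import *
p=cams.snapshot('scene')
for q in ('katori_a','salt_shaker','tiffin'):
    for r in spotter.place_of(p,q)[:2]: print(q,round(r['score'],2),np.round(atz(p,r['pixel'],0),3))
s=robot.get_obs();print(s['tool_pos'],s['width'],np.abs(s['qvel']).max(),s['wrist_force'])
robot.close_job()
E
```

```text
time: 17.08
tool_pos: [0.6287, 0.0202, 0.2655]
ee_rot: [3.14, -0.001, 1.663]
wrist_force: [-0.2, -0.3, -6.6]
width: 0.0391
katori_a 0.78 [0.659 0.332 0.   ]
katori_a 0.65 [0.487 0.344 0.   ]
salt_shaker 0.8 [0.334 0.241 0.   ]
tiffin 0.73 [ 0.611 -0.424  0.   ]
[0.62878902 0.02018585 0.26559629] 0.039241825836257696 0.001612238091039999 [-0.29520232  0.0456607  -6.92358239]
the job is handed in; nothing more can be done
```

The cooker is open, and I handed the job in at about 17 s of the 48 s allowed.

- **Vent lever:** I squeezed it fully in (38 mm width expected, 36–37 mm measured) and held it for about 2 s. It then sprang back, as the wrist image confirmed.
- **Lid:** I pinched both catches fully in (40 mm width expected, 39 mm measured) and lifted the lid straight up.
- **Final state:** The lid hangs level and at rest about 10 cm above its seat and within about 1 mm of the pot's axis. The wrist carries about 7 N, which is consistent with the lid's weight.
- **Bystanders:** The arm touched none of them. The final detections put them within 10 to 20 mm of the first ones. I put that down to scatter in the detections, since they stand unchanged in the pictures.

One check disagreed: the scene and side cameras put some points 10 to 20 mm away from where the wrist camera did. I went by the wrist camera, and both grips came out centred.

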